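# Close a meal box in the lidding press

### The arm

A 6-joint arm with a two-finger parallel gripper is mounted at the origin on the work surface. World frame = base frame: x ahead of the robot, y to its left, z up, the work surface at z = 0. Lengths are in m, angles in degrees, forces in N, time in s.
With the tool pointing down it reaches from about 0.4 to 0.825 m from the base axis. Payload 7 kg.
Tool frame: the origin (TCP) lies midway between the tips of the shut fingers; the grasp point (between the pads) lies 19 mm behind it (r.grip_depth is the distance from the TCP to the grasp point, in m); z points along the fingers, y is the line along which they close (so a half turn about z gives the same grasp; the last joint's range is limited). The gripper opens to 88 mm and grips with 3 to 60 N. Pads are 19 mm wide; open, the fingers measure 130 mm over their backs; the gripper's body (78 mm by 193 mm) begins 47 mm behind the grasp point.
Start: joints at [-56.316, 20.546, 0.682, 0, -70.136, -16.507], TCP at [0.199, -0.645, 0.205] pointing down, gripper open.
Joint ranges: [-176.03, 176.03], [-82.01, 121.73], [-58.28, 71.71], [-173.87, 95.51], [-174.79, -0.11], [-173.66, 173.66]. Speed limits (degrees/s): [136.94, 136.94, 172.46, 180, 180, 180].

### API

Orientations are given as [roll, pitch, yaw] about the fixed x, y, z axes, in that order (R = Rz(yaw) Ry(pitch) Rx(roll)).
In Python, from plant import r, capture, close_job, search_frame, outline_of gives the robot as it stands.
- The arm moves only by the shell command python3 -m creep 'ROWS' [FORCE]. ROWS is JSON, a list of rows, each a list of 7 numbers: the finger opening in mm, from 0 to 87.6, then the shift along the world's x, y, z in units of 25 mm (1.0 is 25 mm), then the turn, a rotation vector about the world's x, y, z in degrees. In form: [[hand, x, y, z, ax, ay, az], ...]. A call has 1 to 8 rows; each row shifts and turns the commanded pose from where the row before left it; what a row does not reach is not made up. A row lasts 1/12 s, in which the tool goes at most 41.7 mm and 7.16 degrees, less where a joint would pass 70% of its speed; a pose out of reach is approached as far as the arm can. A call is refused whole if a number of a shift passes 1 or a number of a turn 7.16, either way. A call with a gripper value outside its range is refused whole. The fingers move at their own pace and stop on an object; FORCE is the grip in N (left out, the last holds). Time passes only in rows, so rows that do not move let the fingers close. It gives the time, the measured TCP pose, the force, the opening and the grip force at its end, in the units of the state.
- r.get_state(): the state, without advancing time (a new reading comes with each control period).
- capture(name): name is "scene" or "top" or "wrist"; returns a dict with "frame" (420x560x3 uint8, red, green, blue), "K" (3x3 intrinsics, pixels), "k1" (the pictures are not rectified: a ray, as slopes to the right and down, at radius r is drawn at 1 + k1 r^2 times it, then the intrinsics apply), "origin" and "rotation" of the camera in the world. Camera axes: x right, y down, z forward; pixel columns grow to the right and rows downward; lengths in m; the calibration is good to about 2 mm. A picture is of the moment at which its call begins. There is no depth.
- close_job(): hands the job in; it is judged then, once.
Trained networks look in a picture, given as the dict that the camera call returned (one of the last four; its "shot" number tells which), for a name from the list of things; names that differ only in an ending like _2 or _b are one class to them, and where a whole thing is asked for, a point or a joint stands for the part that bears it (a point fixed in the world has none). Each returns a list of dicts, best first, with "conf" (0 to 1); they miss things now and then, are a little off and sometimes report something else, mostly with a low value. They report only what shows in the picture. A call takes as long as a camera call. They do not tell look-alikes from the thing itself.
- search_frame(picture, target): "bbox" ([left, top, right, bottom] in pixels, round what is visible of it).
- outline_of(picture, target): "region" (420x560 bool, what is visible of it) and "bbox" ([left, top, right, bottom] in pixels, round what is visible of it).
The state is a dict: "time_s": time; "joints": joint angles; "qd": joint speeds; "joint_torque": joint torques, N m; "tcp_pos": TCP position; "eef_rot": TCP orientation; "contact_force": force on the tool from outside, world axes, zero at the start; "moment": the same for the moment, N m; "gripper_width": finger opening in m; "gripper_force": force on a finger pad.
Only numpy, scipy, OpenCV 4.12 (cv2) and the standard library are available. Lean on these libraries where they do the work, as an engineer would, in place of code of your own. Each camera call takes 0.05 s, during which the arm holds its last target. There are 200 camera calls.

### The job

Close the steel meal box with the lidding press: turn the press's lock knob clockwise until it clicks over, slide the box along the counter between the guides right up against the column, then press the treadle fully down to its stop, hold it there for about a second so that the lid is pressed home, and let it spring back up. The press must do the closing, so do not push the lid down by hand; leave the box in the press, and do not shift any of the other things on the counter.

Things in the scene. Friction and masses are not known exactly. Their poses are not given: they have to be found in the camera images.
- press: The grey lidding press, fixed to the counter. Origin: the centre of its bay on the bare counter (z 0), where the box's middle must come. Its +y axis points out of the bay's open mouth, -y to the column. Column: x -45..45, y -125..-61, z 0..150 mm; its face at y -61 mm stops the box. The treadle is on the -y side, behind the column.
- platen_mid (a point): Centre of the underside of the steel platen over the bay (62 mm up when raised; press y -15 mm). Platen 70 (x) by 60 (y) by 12 mm, under the head (x -32..32, y -125..8, z 112..150 mm). Its rod, 14 mm thick, passes up through the head to a collar of 36 mm diameter whose top is 181 mm up.
- mouth (a point): Middle of the bay's mouth on the counter, at press (0, 75) mm. Two steel guides, 22 mm high: inner faces at press x -58 and +58 mm from y -62 to +30 mm, then flaring outward to about x -75 and +75 mm at the mouth.
- lock_knob (a joint): Lock knob on top of the column, vertical axis. 0 = locked (its steel arm, 71 mm long, points to press +y and lies under the rod's collar, so the platen and treadle cannot go down); grows as it turns clockwise seen from above; a spring detent resists up to about 0.15 N m, with its crest at 0.6 rad, and beyond that it snaps over to its stop at 1.2 rad (unlocked).
- knob_grip (a point): Point on the knob's axis (at press x 0, y -95 mm), 198 mm up, at the height to grip it. The grip is an upright black bar 13 mm thick, 52 mm long, z 178..208 mm; the bar's length lies along this frame's y axis (press y when locked) and turns with the knob.
- treadle (a joint): Treadle (hand pedal) angle: 0 = up, 0.28 rad = down on its stop. Hinged along press x at press y -138 mm, 55 mm up; the spring returns it. About 5 to 15 N on the pad press it down.
- pedal_pad (a point): Centre of the top of the treadle's black rubber pad, 62 mm along press x by 50 mm, 100 mm beyond the hinge on the press's -y side. When up, its height is about 87 mm and the pad rises away from the column at 0.25 rad; at the stop its height is about 59 mm.
- box: Closed rectangular steel meal box, loose on the counter, 0.3 to 0.6 kg; origin at the centre of its underside. 110 mm along its x, 120 mm along its y, rim 38 mm up; the lid (104 by 114 mm, plain steel) stands proud, its top 50 mm up. Too wide to grasp: push it. It starts on the mouth side of the press, its x axis within about 0.7 rad of the press's x.
- lid (a joint): How far the lid has been pressed into the box (m): 0 = open, standing proud; the press takes it to about 0.008. About 8 N push it.
- jar_a: Bystander: amber jar, 60 mm diameter, 88 mm tall; origin under its centre. Stands beside the bay's mouth.
- jar_b: Bystander: amber jar, 56 mm diameter, 80 mm tall; origin under its centre. Stands on the other side of the bay's mouth.
- shaker: Bystander: steel shaker, 42 mm diameter, 90 mm tall, beside the treadle; origin under its centre.
- tumbler: Bystander: steel tumbler, 64 mm diameter, 85 mm tall, on the treadle's other side; origin under its centre.
- katori: Bystander: steel bowl, 90 mm diameter, 40 mm tall, at the far left; origin under its centre.
- handi: Bystander: copper bowl, 84 mm diameter, 50 mm tall, at the far side; origin under its centre.
- tealight: Bystander: tea-light glass, 66 mm diameter, 60 mm tall, on the left; origin under its centre.
- spoon: Bystander: brass spoon, 170 mm long, lying on the left; origin at the middle underneath.
Not all that is in view belongs to the job. Leave any black look-alike of the box alone.

How it is judged:
By the outcome, as a careful person would: the job done as asked, in the order asked, and still so for the second after the job is handed in, with the robot touching nothing.
It also fails if it takes over 69 s, if anything falls off the work surface, if the arm or the gripper's body presses on something with over 40 N, if the wrist force passes 120 N, or if a joint passes its speed limit or range.

## Working session

There is one attempt and no reset: what is moved stays moved. The work goes in short steps, Python scripts to look and compute and a shell command to move; the robot and the scene stay as the last step left them, time stands still between calls to the robot, and variables do not carry over. Pictures are saved under pics/ and viewed, at most 10 in all, crops included, and the job is handed in when it is done.

```bash
ls; mkdir -p pics; python3 - <<'E'
from plant import r,capture,search_frame
import cv2,numpy as np
s=r.get_state();print(s['time_s'],s['tcp_pos'],s['eef_rot'],s['gripper_width'],r.grip_depth)
ims=[]
for n in ["scene","top"]:
    c=capture(n);print(n,c['K'].tolist(),c['k1'],c['origin'],np.array(c['rotation']).tolist())
    cv2.imwrite(f'pics/{n}0.png',c['frame'][:,:,::-1])
    for t in ["press","box","platen_mid","lock_knob","treadle","pedal_pad","jar_a","shaker","tumbler"]:
        print(t,[(np.round(d['bbox']).astype(int).tolist(),round(d['conf'],2)) for d in search_frame(c,t)[:3]])
E
```

```text
pics
0.0 [ 0.19919393 -0.64440609  0.20434382] [ 1.79907737e+02 -7.21877390e-03 -1.62828487e+02] 0.08781455719460687 0.0188
scene [[422.1094707896181, 0.0, 277.9929268219085], [0.0, 422.1094707896181, 215.66136565106254], [0.0, 0.0, 1.0]] -0.06061616289104218 [ 0.81726629 -0.46847343  1.06661881] [-146.57926539310088, -0.6821804641211596, 25.546010784244025]
press [([189, 264, 281, 396], 0.9)]
box [([135, 266, 187, 313], 0.83), ([259, 175, 311, 220], 0.79)]
platen_mid [([229, 268, 257, 307], 0.68), ([214, 282, 237, 318], 0.49)]
lock_knob [([217, 285, 237, 318], 0.63), ([156, 342, 184, 376], 0.56)]
treadle [([191, 341, 231, 394], 0.76)]
pedal_pad [([233, 381, 252, 406], 0.59), ([192, 338, 231, 396], 0.55)]
jar_a [([284, 261, 306, 296], 0.67), ([200, 231, 222, 263], 0.67), ([228, 268, 259, 310], 0.62)]
shaker [([232, 381, 252, 406], 0.57)]
tumbler [([155, 341, 186, 376], 0.84)]
top [[459.21898895144085, 0.0, 281.4771670668557], [0.0, 459.21898895144085, 207.9555325969221], [0.0, 0.0, 1.0]] 0.04497760232846321 [0.44727533 0.04379327 1.26778054] [-174.2848464405406, 1.251413422742879, -90.74035099590438]
press [([316, 178, 456, 248], 0.58)]
box [([348, 264, 410, 322], 0.83), ([193, 201, 249, 248], 0.69)]
platen_mid [([344, 198, 372, 222], 0.85), ([311, 257, 330, 281], 0.57)]
lock_knob [([370, 194, 409, 208], 0.89)]
treadle [([408, 182, 458, 207], 0.83), ([417, 156, 442, 177], 0.52)]
pedal_pad [([407, 181, 454, 208], 0.81)]
jar_a [([309, 258, 333, 281], 0.92), ([301, 156, 325, 187], 0.7)]
shaker [([417, 157, 439, 176], 0.73)]
tumbler [([427, 223, 453, 247], 0.77)]
```

```bash
python3 - <<'E'
import cv2
a=cv2.imread('pics/top0.png');b=cv2.imread('pics/scene0.png')
cv2.imwrite('pics/top0z.png',cv2.resize(a[130:340,180:480],(800,560),interpolation=cv2.INTER_CUBIC))
cv2.imwrite('pics/scene0z.png',cv2.resize(b[150:420,120:360],(528,594),interpolation=cv2.INTER_CUBIC))
E
```

```text
(no output)
```

View pics/top0z.png

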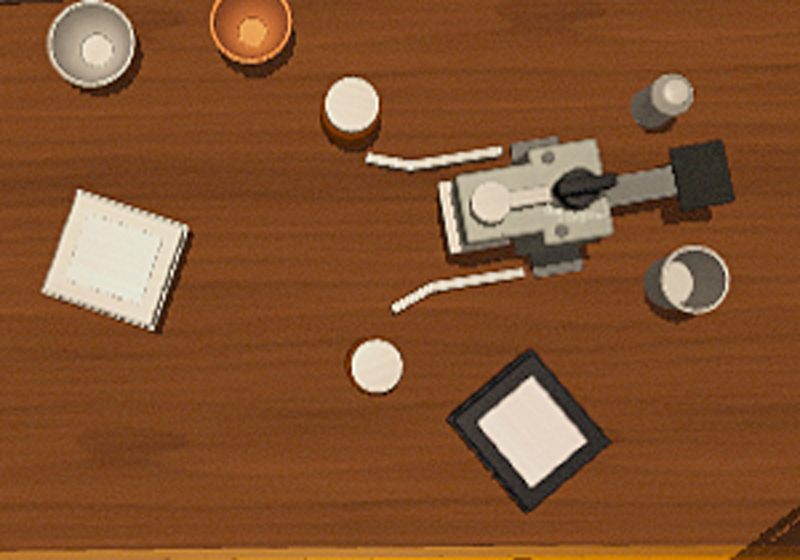

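View pics/scene0z.png

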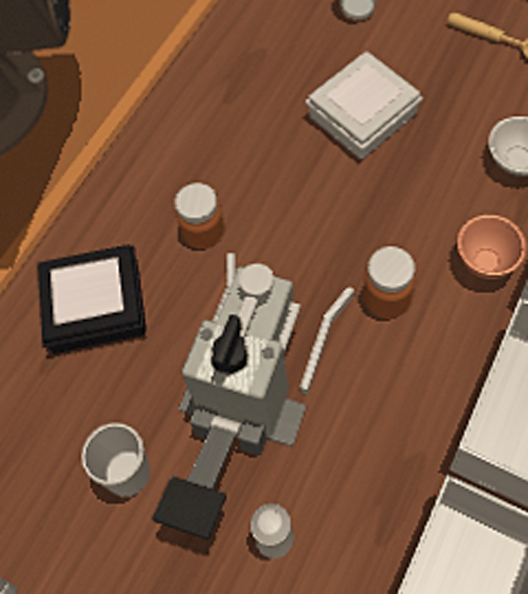

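```bash
cat > h.py <<'E'
import numpy as np,cv2
from scipy.spatial.transform import Rotation as R
from scipy.optimize import least_squares
def cam(c):
    Rm=np.array(c['rotation'],float)
    if Rm.shape==(3,): Rm=R.from_euler('xyz',Rm,degrees=True).as_matrix()
    return Rm,np.array(c['origin']),np.array(c['K']),c['k1']
def proj(c,P):
    Rm,o,K,k=cam(c);q=(np.atleast_2d(P)-o)@Rm
    return cv2.projectPoints(q.reshape(-1,1,3),np.zeros(3),np.zeros(3),K,np.array([k,0,0,0,0.]))[0].reshape(-1,2)
def unproj(c,uv,z):
    Rm,o,K,k=cam(c)
    n=cv2.undistortPoints(np.array(uv,float).reshape(-1,1,2),K,np.array([k,0,0,0,0.])).reshape(-1,2)
    d=np.c_[n,np.ones(len(n))]@Rm.T
    return o+d*((np.atleast_1d(z)-o[2])/d[:,2])[:,None]
def T(p,M):
    M=np.array(M,float);c,s=np.cos(p[2]),np.sin(p[2])
    return np.c_[p[0]+c*M[:,0]-s*M[:,1],p[1]+s*M[:,0]+c*M[:,1],M[:,2]]
def fit(c,uv,M,p0):
    f=lambda p:(proj(c,T(p,M))-uv).ravel()
    s=least_squares(f,p0,loss='soft_l1');return s.x,f(s.x).reshape(-1,2)
E
cat > a.py <<'E'
from h import *
from plant import capture,outline_of,search_frame
c=capture('top')
q=lambda L:np.array(L,float)/[800/300,560/210]+[180,130]
M=np.array([[0,-15,181],[58,-62,22],[58,30,22],[-58,-62,22],[-58,30,22],[0,-95,208],
 [31,-138-76,81],[-31,-138-76,81],[31,-138-124,93],[-31,-138-124,93]])/1000
uv=q([[491,201],[500,156],[409,169],[522,267],[431,283],[578,189],[672,150],[683,212],[722,140],[733,200]])
W=unproj(c,uv,M[:,2]);print(W.round(4).tolist())
d=W[0]-W[5];p,e=fit(c,uv,M,[W[0][0],W[0][1],np.arctan2(d[1],d[0])-np.pi/2])
print('press',p.round(4),np.rad2deg(p[2]));print(e.round(1).tolist())
print('pad',T(p,[[0,-.238,.087]]),'knob',T(p,[[0,-.095,.198]]),'mouth',T(p,[[0,.075,0]]))
B=np.array([[55,60,38],[-55,60,38],[-55,-60,38],[55,-60,38]])/1000
o=[d for d in outline_of(c,'box') if d['bbox'][0]<300][0]
cn=max(cv2.findContours(o['region'].astype(np.uint8),0,2)[0],key=cv2.contourArea)
print(cv2.boxPoints(cv2.minAreaRect(cn)))
ub=q([[78,190],[189,227],[155,330],[42,292]]);
best=[]
Wb=unproj(c,ub,.038);print(Wb.round(4).tolist(),[np.linalg.norm(Wb[i]-Wb[i-1]).round(4) for i in range(4)])
for k in range(4):
    b,e=fit(c,np.roll(ub,k,0)[::1],B,[*Wb.mean(0)[:2],p[2]+ (k-2)*np.pi/2]);
    print('box',b.round(4),((b[2]-p[2]+np.pi)%(2*np.pi)-np.pi),abs(e).max())
for n in ['jar_a','shaker','tumbler']:
    for d in search_frame(c,n)[:2]:
        x=d['bbox'];print(n,d['conf'],unproj(c,[[(x[0]+x[2])/2,(x[1]+x[3])/2]],.085).round(3))
E
python3 a.py
```

```text
[[0.5595, -0.1296, 0.181], [0.622, -0.1656, 0.022], [0.6101, -0.0727, 0.022], [0.5084, -0.1841, 0.022], [0.4934, -0.092, 0.022], [0.566, -0.2003, 0.208], [0.6168, -0.3208, 0.081], [0.5564, -0.3285, 0.081], [0.6239, -0.3645, 0.093], [0.5661, -0.372, 0.093]]
press [ 0.5557 -0.1119  0.1479] 8.473702381181466
[[-1.2, 0.7], [-0.3, -0.1], [0.4, 0.5], [-0.8, 0.3], [-0.5, -0.2], [2.4, -1.6], [-0.7, -0.4], [-0.1, -0.1], [0.8, -0.4], [1.5, 0.9]]
pad [[ 0.59081341 -0.34732692  0.087     ]] knob [[ 0.56974158 -0.20588796  0.198     ]] mouth [[ 0.54469116 -0.03774375  0.        ]]
[[195.10004 239.70001]
 [208.60004 199.20001]
 [251.50003 213.5    ]
 [238.00003 254.     ]]
[[0.5919, 0.264, 0.038], [0.5526, 0.1517, 0.038], [0.4497, 0.1864, 0.038], [0.4892, 0.2999, 0.038]] [np.float64(0.1087), np.float64(0.119), np.float64(0.1086), np.float64(0.1203)]
box [ 0.521   0.2258 -3.4948] 2.6404576175051 53.03381430343478
box [ 0.5202  0.1822 -2.8172] -2.9650455648782623 71.64258351848292
box [ 0.521   0.2258 -0.3532] -0.5011368893038068 53.03384097779835
box [0.5208 0.2252 1.3192] 1.1713143601515075 53.13294448984038
jar_a 0.85 [[ 0.664 -0.014  0.085]]
jar_a 0.81 [[ 0.41  -0.028  0.085]]
shaker 0.74 [[ 0.667 -0.314  0.085]]
tumbler 0.95 [[ 0.496 -0.331  0.085]]
```

The steel box is at top-crop (115,260), pale steel, on the mouth side of the press. The black box at (528,430) is the look-alike, so I'll leave it. The press opens toward the image left, with its pad at (703,175). Next I'll move above the knob and turn the tool to straddle the bar.

```bash
python3 -m creep '[[87,0,0,0.8,0,0,0],[87,0.74,0.88,0.8,0,0,6.8],[87,0.74,0.88,0.8,0,0,6.8],[87,0.74,0.88,0,0,0,6.8],[87,0.74,0.88,0,0,0,6.8],[87,0.74,0.88,0,0,0,6.8],[87,0.74,0.88,0,0,0,6.8],[87,0.74,0.88,0,0,0,6.8]]'
python3 -m creep '[[87,0.74,0.88,0,0,0,6.8],[87,0.74,0.88,0,0,0,6.8],[87,0.74,0.88,0,0,0,6.8],[87,0.74,0.88,0,0,0,6.8],[87,0.74,0.88,0,0,0,6.8],[87,0.74,0.88,0,0,0,0],[87,0.74,0.88,0,0,0,0],[87,0.74,0.88,0,0,0,0]]'
python3 -m creep '[[87,0.74,0.88,0,0,0,0],[87,0.74,0.88,0,0,0,0],[87,0,0,0,0,0,0],[87,0,0,0,0,0,0]]'
python3 - <<'E'
from h import *
from plant import r,capture,search_frame
s=r.get_state();print(s['tcp_pos'],s['eef_rot'],s['joints'])
c=capture('wrist');print(c['origin'],c['rotation'])
for t in ['lock_knob','platen_mid']: print(t,[(d['bbox'],d['conf']) for d in search_frame(c,t)[:3]])
cv2.imwrite('pics/w1.png',c['frame'][:,:,::-1])
p=[.5557,-.1119,.1479]
print(proj(c,T(p,[[0,-.095,.208],[0,-.121,.208],[0,-.069,.208],[0,-.015,.181],[.031,-.214,.081],[-.031,-.262,.093]])))
E
```

```text
time_s: 1.92
tcp_pos: [0.3295, -0.4897, 0.2655]
eef_rot: [-180.0, -0.0, -114.9]
contact_force: [-0.1, -0.4, 0.3]
gripper_width: 0.0871
gripper_force: 0.0
time_s: 2.58
tcp_pos: [0.4776, -0.3137, 0.2655]
eef_rot: [-180.0, -0.0, -81.2]
contact_force: [0.8, 0.3, -0.4]
gripper_width: 0.0868
gripper_force: 0.0
time_s: 2.92
tcp_pos: [0.5146, -0.2697, 0.2651]
eef_rot: [180.0, 0.0, -81.1]
contact_force: [-0.2, -0.5, 0.4]
gripper_width: 0.0872
gripper_force: 0.0
[ 0.51460947 -0.26969942  0.26508717] [ 1.79984275e+02  6.41241828e-03 -8.10833591e+01] [-8.38334159e+00  9.83143301e+00 -6.08458463e+00 -1.50362101e-03
 -7.41009029e+01  1.73003955e+01]
[ 0.52604072 -0.34213271  0.44393841] [ 1.64417778e+02 -3.45440220e-02 -1.71040322e+02]
lock_knob [([186.7, 235.9, 226.7, 325.6], 0.66)]
platen_mid [([185.1, 324.5, 224.7, 351.2], 0.83)]
[[190.03402311 286.17545495]
 [187.76276076 254.23113326]
 [192.28459855 316.17133067]
 [203.07940649 351.311183  ]
 [182.48845683 118.54362083]
 [241.86205277  67.31541784]]
```

View pics/w1.png

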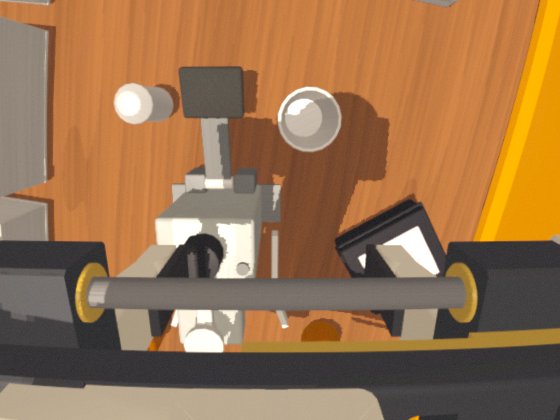

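```bash
python3 -m creep '[[87,0.7,0,0,0,0,0],[87,0.7,-0.4,0,0,0,0],[87,0.7,-0.4,0,0,0,0],[87,0,0,0,0,0,0],[87,0,0,0,0,0,0],[87,0,0,0,0,0,0]]'
python3 - <<'E'
from h import *
from plant import r,capture,search_frame
s=r.get_state();print(s['tcp_pos'],s['eef_rot'])
c=capture('wrist');f=c['frame'][:,:,::-1].copy()
p=[.5557,-.1119,.1479]
P=proj(c,T(p,[[0,-.095,.208],[0,-.121,.208],[0,-.069,.208],[-.045,-.125,.15],[.045,-.125,.15]]));print(P)
for q in P: cv2.circle(f,tuple(np.round(q).astype(int).tolist()),2,(0,0,255),-1)
np.savez('w2.npz',**{k:np.array(c[k]) for k in ['K','k1','origin','rotation']})
cv2.imwrite('pics/w2.png',cv2.resize(f[100:360,150:410],(600,600),interpolation=cv2.INTER_CUBIC))
E
```

```text
time_s: 3.57
tcp_pos: [0.5654, -0.2915, 0.265]
eef_rot: [180.0, 0.0, -81.3]
contact_force: [0.3, 0.6, 0.5]
gripper_width: 0.0868
gripper_force: 0.0
[ 0.56544836 -0.29148082  0.26502188] [ 1.79966479e+02  1.69902197e-02 -8.12988494e+01]
[[253.4268352  320.6003546 ]
 [252.90100285 290.74933446]
 [253.94769591 348.55955188]
 [306.47993172 255.14403753]
 [207.20226262 254.6300969 ]]
```

View pics/w2.png

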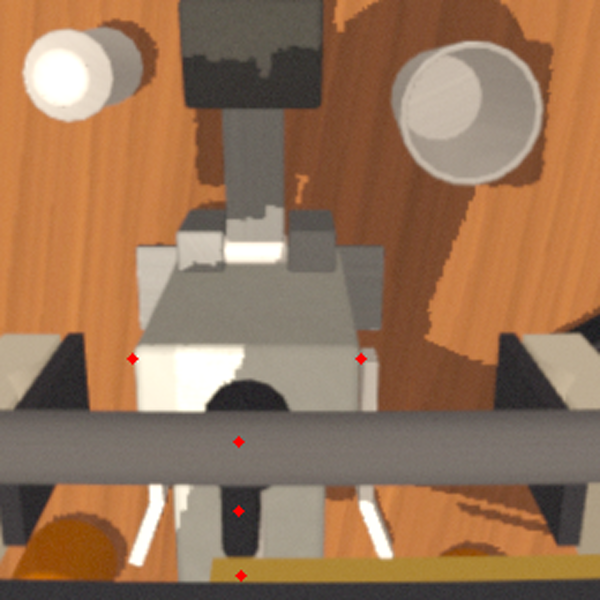

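The knob bar is centred in the column, at crop (240,440–556). Its x agrees with the fit and its y is about 3 mm further toward -y. I'll approach, grip and turn it.

```bash
python3 -m creep '[[87,0.14,0.8,0,0,0,0],[87,0,0.8,0,0,0,0],[87,0,0.8,0,0,0,0],[60,0,0.9,0,0,0,0],[60,0,0,-0.6,0,0,0],[60,0,0,-0.7,0,0,0],[60,0,0,-0.7,0,0,0],[60,0,0,-0.7,0,0,0]]' 40
python3 -m creep '[[60,0,0,-0.55,0,0,0],[60,0,0,0,0,0,0],[30,0,0,0,0,0,0],[12,0,0,0,0,0,0],[5,0,0,0,0,0,0],[5,0,0,0,0,0,0],[5,0,0,0,0,0,0],[5,0,0,0,0,0,0]]' 40
python3 -m creep '[[5,0,0,0,0,0,0],[5,0,0,0,0,0,0],[5,0,0,0,0,0,0],[5,0,0,0,0,0,0]]'
```

```text
time_s: 4.28
tcp_pos: [0.5692, -0.2081, 0.198]
eef_rot: [-179.9, -0.0, -81.2]
contact_force: [1.0, -0.5, -0.4]
gripper_width: 0.0618
gripper_force: 0.0
time_s: 4.95
tcp_pos: [0.57, -0.2084, 0.1845]
eef_rot: [-180.0, -0.0, -81.2]
contact_force: [0.1, -0.9, -0.0]
gripper_width: 0.0256
gripper_force: 0.0
time_s: 5.28
tcp_pos: [0.5705, -0.2083, 0.1842]
eef_rot: [-179.9, -0.0, -81.2]
contact_force: [2.4, 0.6, -0.5]
gripper_width: 0.0114
gripper_force: 40.0
```

```bash
python3 -m creep '[[5,0,0,0,0,0,-6],[5,0,0,0,0,0,-6],[5,0,0,0,0,0,-6],[5,0,0,0,0,0,-6],[5,0,0,0,0,0,-6],[5,0,0,0,0,0,-6],[5,0,0,0,0,0,0]]'
python3 -m creep '[[5,0,0,0,0,0,-6],[5,0,0,0,0,0,-6],[5,0,0,0,0,0,-6],[5,0,0,0,0,0,-6],[5,0,0,0,0,0,-6],[5,0,0,0,0,0,-4],[5,0,0,0,0,0,0],[5,0,0,0,0,0,0]]'
python3 -c "
from plant import r
s=r.get_state();print(s['moment'],s['contact_force'],s['eef_rot'],s['gripper_force'])"
```

```text
time_s: 5.87
tcp_pos: [0.5712, -0.2084, 0.1842]
eef_rot: [-179.9, 0.0, -117.6]
contact_force: [3.9, -1.2, -2.0]
gripper_width: 0.0121
gripper_force: 40.0
time_s: 6.53
tcp_pos: [0.5716, -0.2088, 0.1842]
eef_rot: [-179.9, 0.1, -151.2]
contact_force: [6.7, -2.1, -3.6]
gripper_width: 0.0114
gripper_force: 40.1
[-0.90968002 -2.44887004  0.11452478] [ 6.6940906  -2.10237171 -3.57523055] [-1.79874976e+02  1.32083939e-01 -1.51200931e+02] 40.07661581039429
```

```bash
python3 -m creep '[[60,0,0,0,0,0,0],[60,0,0,0,0,0,0],[60,0,0,0,0,0,0],[60,0,0,0,0,0,0],[60,0,0,0.6,0,0,0],[60,0,0,0.9,0,0,0],[60,0,0,0.9,0,0,0],[60,0,0,0.8,0,0,0]]' 
cat > b.py <<'E'
from h import *
from plant import r,capture,search_frame
s=r.get_state();tp=s['tcp_pos'];print(tp,s['eef_rot'],s['joints'])
c=capture('top');cv2.imwrite('pics/top1.png',c['frame'][:,:,::-1])
for n in ['tealight','katori','handi','spoon','jar_a']:
    print(n,[(round(d['conf'],2),unproj(c,[[(d['bbox'][0]+d['bbox'][2])/2,(d['bbox'][1]+d['bbox'][3])/2]],.05).round(3).tolist()) for d in search_frame(c,n)[:2]])
pr=np.array([.5552,-.1149,.1479])
q=lambda L:np.array(L,float)/[800/300,560/210]+[180,130]
B=np.array([[55,60,38],[55,-60,38],[-55,-60,38],[-55,60,38]])/1000
b,e=fit(c,q([[78,190],[189,227],[155,330],[42,292]]),B,[.521,.2255,-.335]);print('box',b,abs(e).max())
ch=lambda b:np.array([b[0]-np.sin(b[2])*.0,b[1],b[2]])
tool=lambda b,d:T(b,[[0,.060+d,0]])[0][:2]
print('rel yaw deg',np.rad2deg(pr[2]-b[2]),'pre',tool(b,.035),'contact',tool(b,.0095))
# arc so that the box ends on press axis with press yaw
th=pr[2]-b[2]
rel=lambda b:np.array([np.cos(pr[2])*(b[0]-pr[0])+np.sin(pr[2])*(b[1]-pr[1]),-np.sin(pr[2])*(b[0]-pr[0])+np.cos(pr[2])*(b[1]-pr[1])])
print('rel',rel(b))
Rr=rel(b)[0]/(1-np.cos(th));icr=T(b,[[Rr,0,0]])[0][:2];print('R',Rr)
pts=[]
for a in np.linspace(0,th,7):
    bb=[*T([icr[0],icr[1],b[2]+a],[[-Rr,0,0]])[0][:2],b[2]+a];pts.append(tool(bb,.0095))
pts=np.array(pts);print(pts.round(4));print('units per 1/6',(np.diff(pts,axis=0)/.025).round(2),'deg',np.rad2deg(th)/6)
f=tool(pr,.0095);print('final',f,'units',(f-pts[-1])/.025)
E
python3 b.py
```

```text
time_s: 7.2
tcp_pos: [0.5695, -0.2084, 0.2653]
eef_rot: [180.0, -0.0, -151.2]
contact_force: [0.0, 0.1, 0.7]
gripper_width: 0.0577
gripper_force: 0.0
[ 0.56948911 -0.20844977  0.26526862] [ 1.79999516e+02 -2.30738181e-02 -1.51214074e+02] [-1.65865716e+00  1.23000721e+01 -2.95983517e+00  1.16850178e-02
 -7.47602308e+01 -5.95584904e+01]
tealight [(0.56, [[0.429, 0.407, 0.05]])]
katori [(0.71, [[0.74, 0.25, 0.05]]), (0.46, [[0.547, -0.266, 0.05]])]
handi [(0.62, [[0.764, 0.091, 0.05]])]
spoon [(0.75, [[0.547, -0.282, 0.05]]), (0.68, [[0.645, 0.426, 0.05]])]
jar_a []
box [ 0.52084735  0.22548543 -0.3335176 ] 0.3306900981754666
rel yaw deg 27.583196646910356 pre [0.55194739 0.31525061] contact [0.54359948 0.29115575]
rel [0.01618205 0.3417316 ]
R 0.1423717253731162
[[0.5436 0.2912]
 [0.535  0.2818]
 [0.5271 0.2719]
 [0.5201 0.2613]
 [0.5139 0.2502]
 [0.5086 0.2386]
 [0.5043 0.2266]]
units per 1/6 [[-0.35 -0.37]
 [-0.31 -0.4 ]
 [-0.28 -0.42]
 [-0.25 -0.44]
 [-0.21 -0.46]
 [-0.17 -0.48]] deg 4.597199441151726
final [ 0.54495838 -0.04615875] units [  1.62574001 -10.91189085]
```

```bash
python3 - <<'E'
import cv2
a=cv2.imread('pics/top1.png')
cv2.imwrite('pics/top1z.png',cv2.resize(a[130:340,180:480],(800,560),interpolation=cv2.INTER_CUBIC))
E
```

```text
(no output)
```

View pics/top1z.png

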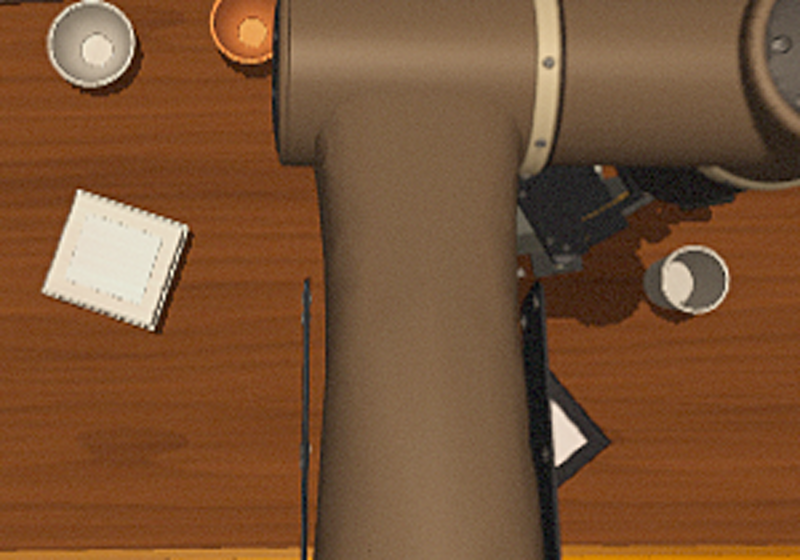

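The view shows the arm over the press and the box still in place, with corners at (78,190), (189,227), (155,330) and (42,292). Next I'll move behind it.

```bash
python3 -m creep '[[50,0,0.9,0,0,0,7],[50,0,1,0,0,0,7],[50,0,1,0,0,0,7],[50,0,1,0,0,0,7],[50,0,1,0,0,0,7],[50,0,1,0,0,0,7],[50,0,1,0,0,0,0],[50,0,1,0,0,0,0]]'
python3 -m creep '[[50,-0.1,1,0,0,0,0],[50,-0.1,1,0,0,0,0],[50,-0.1,1,0,0,0,0],[50,-0.1,1,0,0,0,0],[50,-0.1,1,0,0,0,0],[50,-0.1,1,0,0,0,0],[50,-0.1,1,0,0,0,0],[50,0,1,0,0,0,0]]'
python3 -m creep '[[50,0,1,0,0,0,0],[50,0,1,0,0,0,0],[50,0,1,0,0,0,0],[50,0,1,0,0,0,0],[50,0,1,0,0,0,0],[50,0,0,0,0,0,0],[50,0,0,0,0,0,0]]'
```

```text
time_s: 8.17
tcp_pos: [0.5691, -0.0098, 0.2629]
eef_rot: [179.9, -0.1, -109.2]
contact_force: [1.0, -0.8, 0.1]
gripper_width: 0.0497
gripper_force: 0.0
time_s: 8.83
tcp_pos: [0.5513, 0.1901, 0.263]
eef_rot: [179.9, -0.1, -109.2]
contact_force: [0.4, 0.1, -0.7]
gripper_width: 0.0504
gripper_force: 0.0
time_s: 9.42
tcp_pos: [0.5516, 0.3149, 0.2621]
eef_rot: [179.9, -0.2, -109.1]
contact_force: [-0.2, -1.1, 0.1]
gripper_width: 0.0501
gripper_force: 0.0
```

```bash
python3 -m creep '[[50,0,0,-1,0,0,0],[50,0,0,-1,0,0,0],[50,0,0,-1,0,0,0],[50,0,0,-1,0,0,0],[50,0,0,-1,0,0,0],[50,0,0,-1,0,0,0],[50,0,0,-1,0,0,0],[50,0,0,-1,0,0,0]]'
python3 -m creep '[[50,0,0,-0.9,0,0,0],[50,0,0,-0.46,0,0,0],[50,-0.12,-0.34,0,0,0,0],[50,-0.12,-0.34,0,0,0,0],[50,0,0,0,0,0,0],[50,0,0,0,0,0,0]]'
python3 -m creep '[[50,-0.03,-0.1,0,0,0,0],[50,-0.03,-0.1,0,0,0,0]]'
python3 -m creep '[[50,-0.03,-0.1,0,0,0,0],[50,-0.03,-0.1,0,0,0,0]]'
python3 -m creep '[[50,-0.03,-0.1,0,0,0,0],[50,-0.03,-0.1,0,0,0,0]]'
python3 - <<'E'
from h import *
from plant import capture
c=capture('scene');cv2.imwrite('pics/s2.png',cv2.resize(c['frame'][60:300,170:490,::-1],(800,600),interpolation=cv2.INTER_CUBIC))
E
```

```text
time_s: 10.08
tcp_pos: [0.552, 0.3127, 0.0626]
eef_rot: [180.0, -0.0, -109.3]
contact_force: [-0.5, 1.1, 0.2]
gripper_width: 0.0501
gripper_force: 0.0
time_s: 10.58
tcp_pos: [0.547, 0.2969, 0.0319]
eef_rot: [-179.9, 0.1, -109.3]
contact_force: [0.7, 0.5, -0.9]
gripper_width: 0.0502
gripper_force: 0.0
time_s: 10.75
tcp_pos: [0.5454, 0.2926, 0.0312]
eef_rot: [-179.9, 0.1, -109.2]
contact_force: [0.1, 0.1, 0.7]
gripper_width: 0.05
gripper_force: 0.0
time_s: 10.92
tcp_pos: [0.5434, 0.2871, 0.0304]
eef_rot: [-180.0, 0.0, -109.2]
contact_force: [-0.1, -1.1, 0.2]
gripper_width: 0.0502
gripper_force: 0.0
time_s: 11.08
tcp_pos: [0.5417, 0.2819, 0.03]
eef_rot: [180.0, 0.0, -109.2]
contact_force: [0.2, -0.1, 0.4]
gripper_width: 0.05
gripper_force: 0.0
```

View pics/s2.png

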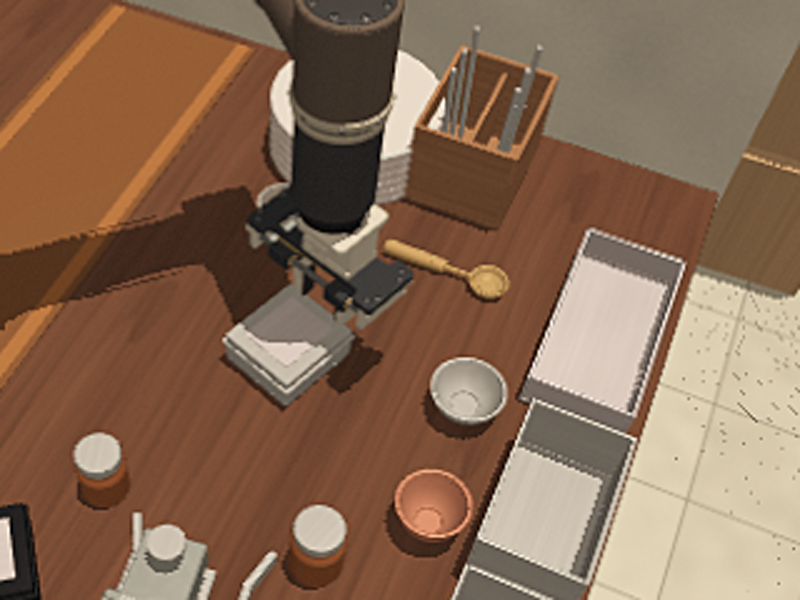

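```bash
python3 -m creep '[[50,-0.03,-0.1,-0.08,0,0,0],[50,-0.03,-0.1,0,0,0,0],[50,0,0,0,0,0,0],[50,0,0,0,0,0,0]]'
python3 -c "
from plant import r,capture,outline_of
from h import *
s=r.get_state();print(s['moment'],s['contact_force'])
for n in ['top','scene']:
    c=capture(n);print(n,[(d['conf'],d['bbox']) for d in outline_of(c,'box')[:2]])
    print(proj(c,T([.5208,.2255,-.3335],np.array([[55,60,38],[55,-60,38],[-55,-60,38],[-55,60,38],[52,-57,50],[-52,-57,50],[-52,-57,0]])/1000)).round(1).tolist())
    d=[d for d in outline_of(c,'box') if d['conf']>.3]
"
```

```text
time_s: 11.47
tcp_pos: [0.5409, 0.2775, 0.0284]
eef_rot: [-180.0, 0.1, -109.2]
contact_force: [1.0, 1.6, 3.9]
gripper_width: 0.0502
gripper_force: 1.9
[ 0.63185946 -0.26729122  0.01352428] [1.02519746 1.64262    3.86833752]
top [(0.95, [347.2, 261.2, 410.4, 320.8]), (0.94, [205.2, 205.3, 251.8, 251.1])]
[[209.2, 201.1], [251.2, 214.9], [238.0, 253.9], [195.6, 239.8], [249.4, 215.2], [236.7, 252.5], [238.9, 252.5]]
scene [(0.84, [259.6, 174.7, 310.2, 222.5]), (0.77, [137.5, 262.1, 186.2, 308.6])]
[[311.3, 194.1], [283.7, 217.5], [257.5, 195.8], [285.2, 173.9], [283.7, 214.0], [258.8, 193.5], [259.2, 203.1]]
```

```bash
python3 -m creep '[[50,-0.17,-0.18,0,0,0,2.3],[50,-0.17,-0.19,0,0,0,2.3],[50,-0.16,-0.2,0,0,0,2.3],[50,-0.15,-0.2,0,0,0,2.3],[50,-0.14,-0.21,0,0,0,2.3],[50,-0.14,-0.21,0,0,0,2.3],[50,0,0,0,0,0,0],[50,0,0,0,0,0,0]]'
python3 -c "
from plant import r,capture,outline_of
from h import *
s=r.get_state();print(s['moment'],s['contact_force'])
c=capture('top');cv2.imwrite('pics/top3.png',cv2.resize(c['frame'][170:300,180:380,::-1],(800,520),interpolation=cv2.INTER_CUBIC))
c=capture('scene');cv2.imwrite('pics/s3.png',cv2.resize(c['frame'][140:260,200:360,::-1],(800,600),interpolation=cv2.INTER_CUBIC))
"
```

```text
time_s: 12.43
tcp_pos: [0.517, 0.2471, 0.0285]
eef_rot: [-180.0, -0.0, -95.4]
contact_force: [-0.9, -0.0, 7.7]
gripper_width: 0.0502
gripper_force: 3.8
[0.14287896 0.24837703 0.20135567] [-8.59868497e-01 -1.54988769e-03  7.72248268e+00]
```

View pics/top3.png

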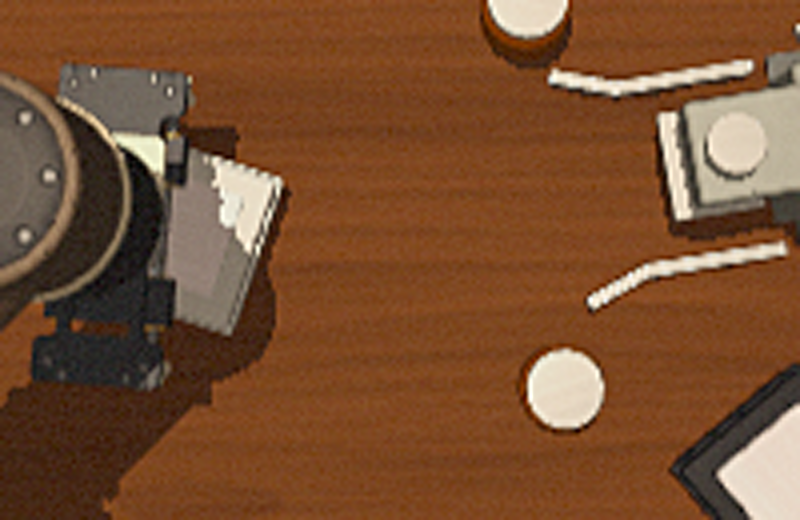

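View pics/s3.png

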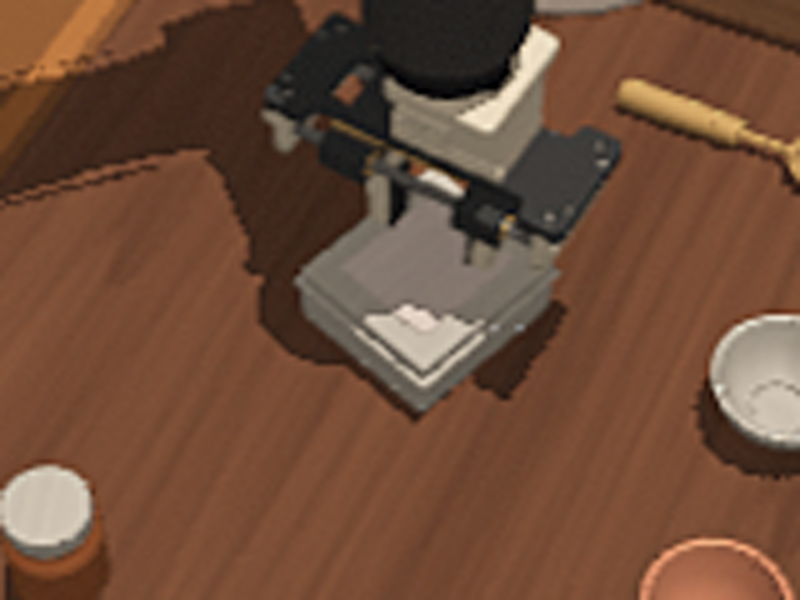

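The box hasn't moved: its front corners are still at (283,178) and (230,333). The open fingertips seem to sit higher than the TCP, and they are riding on the lid. I'll lift straight up and check.

```bash
python3 -m creep '[[50,0,0,0.5,0,0,0],[50,0,0,1,0,0,0],[50,0,0,0.5,0,0,0],[50,0,0,0,0,0,0],[50,0,0,0,0,0,0]]'
python3 - <<'E'
from h import *
from plant import r,capture
s=r.get_state();print(s['tcp_pos'],s['eef_rot'],s['contact_force'])
c=capture('scene');f=c['frame'][140:260,200:360,::-1]
cv2.imwrite('pics/s4.png',cv2.resize(f,(800,600),interpolation=cv2.INTER_CUBIC))
print(proj(c,T([.5208,.2255,-.3335],np.array([[55,60,38],[55,-60,38],[-55,-60,38],[-55,60,38],[52,-57,50],[-52,-57,50],[52,57,50],[55,-60,0]])/1000)).round(1).tolist())
w=capture('wrist');cv2.imwrite('pics/w4.png',w['frame'][:,:,::-1])
print(proj(w,[s['tcp_pos']]))
E
```

```text
time_s: 12.95
tcp_pos: [0.5165, 0.247, 0.0778]
eef_rot: [180.0, -0.0, -95.5]
contact_force: [0.3, 0.7, -0.3]
gripper_width: 0.0502
gripper_force: 0.0
[0.51647855 0.24697972 0.07780313] [ 1.79951781e+02 -1.48550322e-02 -9.54782333e+01] [ 0.30269159  0.74807634 -0.34170214]
[[311.3, 194.1], [283.7, 217.5], [257.5, 195.8], [285.2, 173.9], [283.7, 214.0], [258.8, 193.5], [310.2, 191.7], [283.4, 224.4]]
[[275.45065435 249.05395518]]
```

View pics/s4.png

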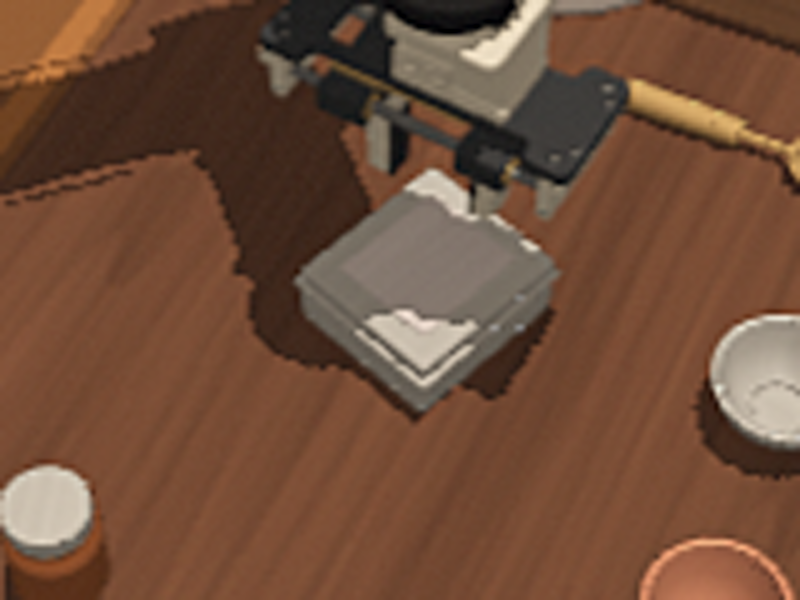

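View pics/w4.png

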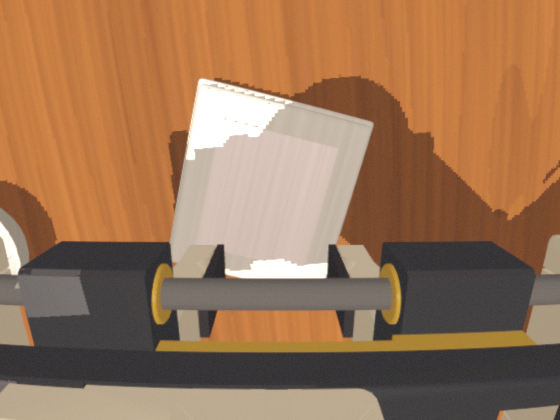

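```bash
python3 - <<'E'
from h import *
from plant import r,capture,outline_of
s=r.get_state();Rt=R.from_euler('xyz',s['eef_rot'],degrees=True).as_matrix()
w=capture('wrist');print(w['K'][0][0],w['k1'],w['origin'],w['rotation'])
for z in [0,-.01,-.02,-.03]:
  L=[np.array(s['tcp_pos'])+Rt@np.array([x,y,z]) for x in(-.0095,.0095) for y in(-.025,.025)]
  print(z,proj(w,L).round(0).tolist())
B=np.array([[52,57,50],[52,-57,50],[-52,-57,50],[-52,57,50],[55,60,38],[55,-60,38],[-55,-60,38],[-55,60,38]])/1000
print(proj(w,T([.5208,.2255,-.3335],B)).round(0).tolist())
E
```

```text
351.28006076570557 -0.08024763011721153 [0.50958602 0.17383717 0.25571033] [ 1.64522402e+02 -1.14611257e-01  1.74575537e+02]
0 [[231.0, 264.0], [321.0, 264.0], [230.0, 232.0], [322.0, 232.0]]
-0.01 [[229.0, 272.0], [323.0, 272.0], [227.0, 238.0], [325.0, 238.0]]
-0.02 [[226.0, 281.0], [326.0, 281.0], [225.0, 245.0], [328.0, 245.0]]
-0.03 [[223.0, 290.0], [329.0, 291.0], [222.0, 254.0], [331.0, 254.0]]
[[166.0, 265.0], [198.0, 83.0], [375.0, 127.0], [322.0, 299.0], [166.0, 260.0], [198.0, 78.0], [376.0, 123.0], [323.0, 295.0]]
```

Projecting the fingers shows the open tips retract about 20 mm (observed row 245), so they were on the lid. Pushing with shut fingers puts the tip at the TCP and also keeps the body above the jars. I'll back off behind the box, shut the fingers and lower.

```bash
python3 -m creep '[[0,0.35,0.7,0,0,0,-6.8],[0,0.35,0.7,0,0,0,-6.9],[0,0.35,0.7,0,0,0,0],[0,0.35,0.7,0,0,0,0],[0,0,0,0,0,0,0],[0,0,0,0,0,0,0],[0,0,0,-0.5,0,0,0],[0,0,0,-0.6,0,0,0]]' 20
python3 -m creep '[[0,0,0,-0.5,0,0,0],[0,0,0,-0.4,0,0,0],[0,0,0,0,0,0,0],[0,0,0,0,0,0,0],[0,-0.12,-0.34,0,0,0,0],[0,0,0,0,0,0,0],[0,0,0,0,0,0,0],[0,0,0,0,0,0,0]]'
python3 -m creep '[[0,-0.06,-0.17,0,0,0,0],[0,-0.06,-0.17,0,0,0,0],[0,0,0,0,0,0,0]]'
python3 -m creep '[[0,-0.06,-0.17,0,0,0,0],[0,-0.03,-0.1,0,0,0,0],[0,0,0,0,0,0,0]]'
```

```text
time_s: 13.77
tcp_pos: [0.552, 0.317, 0.0505]
eef_rot: [-180.0, 0.0, -109.1]
contact_force: [-1.2, 0.8, -0.1]
gripper_width: 0.0035
gripper_force: 0.0
time_s: 14.43
tcp_pos: [0.5494, 0.3089, 0.0288]
eef_rot: [-180.0, 0.1, -109.1]
contact_force: [-0.1, -0.7, -0.1]
gripper_width: 0.0004
gripper_force: 0.0
time_s: 14.68
tcp_pos: [0.5456, 0.2995, 0.0281]
eef_rot: [180.0, -0.0, -109.1]
contact_force: [-0.9, -0.5, -0.3]
gripper_width: 0.0
gripper_force: 0.0
time_s: 14.93
tcp_pos: [0.5435, 0.293, 0.028]
eef_rot: [180.0, -0.0, -109.1]
contact_force: [-0.3, -2.0, -0.4]
gripper_width: 0.0003
gripper_force: 0.0
```

```bash
python3 -m creep '[[0,-0.17,-0.22,0,0,0,2.3],[0,-0.17,-0.19,0,0,0,2.3],[0,-0.16,-0.2,0,0,0,2.3],[0,-0.15,-0.2,0,0,0,2.3],[0,-0.14,-0.21,0,0,0,2.3],[0,-0.14,-0.21,0,0,0,2.3],[0,0,0,0,0,0,0]]'
cat > m.py <<'E'
from h import *
from plant import r,capture,outline_of
s=r.get_state();print(s['tcp_pos'].round(4),s['eef_rot'].round(1),s['contact_force'].round(1),s['moment'].round(2))
c=capture('top');np.save('ft.npy',c['frame'])
for d in outline_of(c,'box'):
    b=d['bbox']
    if d['conf']<.3 or b[1]>255: continue
    cn=max(cv2.findContours(d['region'].astype(np.uint8),0,2)[0],key=cv2.contourArea)
    print(round(d['conf'],2),b,cv2.approxPolyDP(cn,3,True).reshape(-1,2).tolist())
E
python3 m.py
```

```text
time_s: 15.52
tcp_pos: [0.5204, 0.2625, 0.0284]
eef_rot: [-180.0, 0.0, -95.2]
contact_force: [-0.2, 0.0, 1.9]
gripper_width: 0.0003
gripper_force: 0.7
[0.5204 0.2625 0.0284] [-180.     0.   -95.2] [-0.2  0.   1.9] [-0.29  0.35 -0.02]
0.82 [200.7, 202.3, 250.9, 252.1] [[219, 204], [219, 234], [214, 245], [237, 251], [250, 215]]
```

```bash
python3 -m creep '[[0,0,0,0.6,0,0,0],[0,0,0,0.6,0,0,0],[0,0,0,0.3,0,0,0],[0,0,0,0,0,0,0]]'
python3 - <<'E'
from h import *
from plant import r,capture
s=r.get_state();Rt=R.from_euler('xyz',s['eef_rot'],degrees=True).as_matrix()
w=capture('wrist');c=capture('scene')
for z in [0,-.01,-.02,-.03]:
  L=[np.array(s['tcp_pos'])+Rt@np.array([x,y,z]) for x in(-.0095,.0095) for y in(-.01,.01)]
  print(z,proj(w,L).round(0).tolist(),proj(c,L).round(1).mean(0))
a=cv2.resize(w['frame'][150:350,180:380,::-1],(400,400),interpolation=cv2.INTER_CUBIC)
b=cv2.resize(c['frame'][140:240,230:330,::-1],(400,400),interpolation=cv2.INTER_CUBIC)
cv2.imwrite('pics/c5.png',np.hstack([a,b]))
E
```

```text
time_s: 15.95
tcp_pos: [0.5217, 0.264, 0.0671]
eef_rot: [-179.9, 0.1, -95.4]
contact_force: [0.3, 0.7, 0.0]
gripper_width: 0.0004
gripper_force: 0.0
0 [[258.0, 264.0], [294.0, 264.0], [258.0, 232.0], [295.0, 232.0]] [290.375 180.05 ]
-0.01 [[257.0, 272.0], [295.0, 272.0], [257.0, 238.0], [296.0, 238.0]] [290.5   177.975]
-0.02 [[256.0, 281.0], [296.0, 281.0], [255.0, 245.0], [297.0, 245.0]] [290.6   175.875]
-0.03 [[255.0, 291.0], [297.0, 291.0], [254.0, 254.0], [298.0, 254.0]] [290.75  173.725]
```

View pics/c5.png

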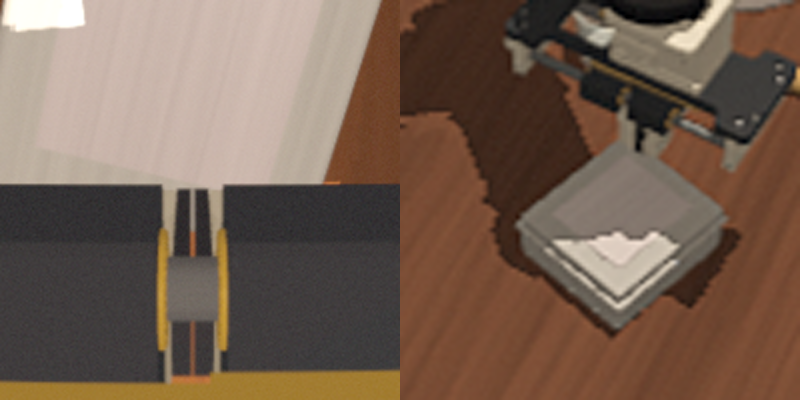

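The wrist crop shows the shut tips at row 244, which fits tips about 20 mm short of the reported TCP. I'll check by touching down gently on bare counter behind the box.

```bash
python3 -m creep '[[0,0.3,0.55,0,0,0,-6.8],[0,0.3,0.55,0,0,0,-6.9],[0,0.3,0.55,0,0,0,0],[0,0.3,0.55,0,0,0,0],[0,0,0,-0.6,0,0,0],[0,0,0,-0.6,0,0,0],[0,0,0,-0.7,0,0,0],[0,0,0,0,0,0,0]]'
python3 -m creep '[[0,0,0,-0.2,0,0,0],[0,0,0,-0.1,0,0,0],[0,0,0,0,0,0,0]]'
python3 -m creep '[[0,0,0,-0.1,0,0,0],[0,0,0,-0.1,0,0,0],[0,0,0,0,0,0,0]]'
```

```text
time_s: 16.72
tcp_pos: [0.5481, 0.3159, 0.0133]
eef_rot: [179.8, -0.3, -109.1]
contact_force: [-1.2, -0.6, -0.9]
gripper_width: 0.0002
gripper_force: 0.0
time_s: 16.97
tcp_pos: [0.5506, 0.3179, 0.0104]
eef_rot: [180.0, -0.0, -109.0]
contact_force: [0.4, 0.3, -0.0]
gripper_width: 0.0001
gripper_force: 0.0
time_s: 17.22
tcp_pos: [0.5505, 0.3179, 0.0056]
eef_rot: [-180.0, 0.0, -109.0]
contact_force: [0.1, 0.7, 0.3]
gripper_width: 0.0006
gripper_force: 0.0
```

```bash
python3 -m creep '[[0,0,0,-0.1,0,0,0],[0,0,0,-0.1,0,0,0],[0,0,0,0,0,0,0]]'
python3 -m creep '[[0,0,0,-0.08,0,0,0],[0,0,0,0,0,0,0]]'
python3 -m creep '[[0,0,0,-0.08,0,0,0],[0,0,0,0,0,0,0]]'
```

```text
time_s: 17.47
tcp_pos: [0.5503, 0.3177, 0.0]
eef_rot: [180.0, -0.0, -109.0]
contact_force: [-0.2, -0.0, -0.1]
gripper_width: 0.0006
gripper_force: 0.0
time_s: 17.63
tcp_pos: [0.5504, 0.3178, -0.0018]
eef_rot: [180.0, -0.0, -109.0]
contact_force: [-0.7, 0.3, 0.6]
gripper_width: 0.0005
gripper_force: 0.0
time_s: 17.8
tcp_pos: [0.5504, 0.3178, -0.0038]
eef_rot: [180.0, -0.0, -109.0]
contact_force: [-0.0, 0.0, -0.2]
gripper_width: 0.0007
gripper_force: 0.0
```

```bash
python3 -m creep '[[0,0,0,-0.1,0,0,0],[0,0,0,-0.1,0,0,0],[0,0,0,0,0,0,0]]'
python3 -m creep '[[0,0,0,-0.1,0,0,0],[0,0,0,-0.1,0,0,0],[0,0,0,0,0,0,0]]'
python3 -m creep '[[0,0,0,-0.06,0,0,0],[0,0,0,-0.06,0,0,0],[0,0,0,0,0,0,0]]'
```

```text
time_s: 18.05
tcp_pos: [0.5503, 0.3176, -0.0091]
eef_rot: [180.0, -0.0, -109.0]
contact_force: [-0.2, 0.1, 0.2]
gripper_width: 0.0003
gripper_force: 0.0
time_s: 18.3
tcp_pos: [0.5503, 0.3176, -0.0141]
eef_rot: [180.0, -0.0, -109.0]
contact_force: [0.0, -1.2, 0.2]
gripper_width: 0.0007
gripper_force: 0.0
time_s: 18.55
tcp_pos: [0.5504, 0.3177, -0.0168]
eef_rot: [180.0, -0.0, -109.0]
contact_force: [0.3, -0.0, -0.7]
gripper_width: 0.0002
gripper_force: 0.0
```

```bash
python3 -m creep '[[0,0,0,-0.08,0,0,0],[0,0,0,0,0,0,0]]'
python3 -m creep '[[0,0,0,-0.08,0,0,0],[0,0,0,0,0,0,0]]'
python3 -m creep '[[0,0,0,-0.08,0,0,0],[0,0,0,0,0,0,0]]'
```

```text
time_s: 18.72
tcp_pos: [0.5504, 0.3178, -0.0188]
eef_rot: [180.0, -0.0, -109.0]
contact_force: [0.1, 0.9, 0.0]
gripper_width: 0.0005
gripper_force: 0.0
time_s: 18.88
tcp_pos: [0.5505, 0.3178, -0.0208]
eef_rot: [180.0, -0.0, -109.0]
contact_force: [0.2, -0.2, -0.2]
gripper_width: 0.0006
gripper_force: 0.0
time_s: 19.05
tcp_pos: [0.5506, 0.3179, -0.021]
eef_rot: [-180.0, 0.0, -109.0]
contact_force: [-5.3, -2.5, 12.9]
gripper_width: 0.0006
gripper_force: 6.7
```

Contact came at a reported z of -0.021, so the true tip is about 21 mm above the reported TCP. That means the knob was only gripped by its top few mm, so I need to check that it turned, and also measure the jars for clearance.

```bash
python3 -m creep '[[0,0,0,0.5,0,0,0],[0,0,0,0.8,0,0,0],[0,0,0,0.1,0,0,0],[0,0,0,0,0,0,0]]'
python3 - <<'E'
from h import *
from plant import capture
c=capture('top');s=capture('scene')
a=cv2.resize(c['frame'][170:250,300:400,::-1],(500,400),interpolation=cv2.INTER_CUBIC)
b=cv2.resize(s['frame'][260:340,190:250,::-1],(300,400),interpolation=cv2.INTER_CUBIC)
cv2.imwrite('pics/k6.png',np.hstack([a,b]))
pr=[.5552,-.1149,.1479]
f=lambda w:np.round([np.cos(pr[2])*(w[0]-pr[0])+np.sin(pr[2])*(w[1]-pr[1]),-np.sin(pr[2])*(w[0]-pr[0])+np.cos(pr[2])*(w[1]-pr[1])],4)
q=lambda L:np.array(L,float)/[800/300,560/210]+[180,130]
print(f(unproj(c,q([[352,103]]),.088)[0]),f(unproj(c,q([[377,365]]),.080)[0]))
E
```

```text
time_s: 19.38
tcp_pos: [0.5516, 0.3189, 0.0146]
eef_rot: [-179.9, 0.2, -109.0]
contact_force: [0.6, 0.5, -0.0]
gripper_width: 0.0006
gripper_force: 0.0
[0.1259 0.0846] [-0.128   0.1029]
```

View pics/k6.png

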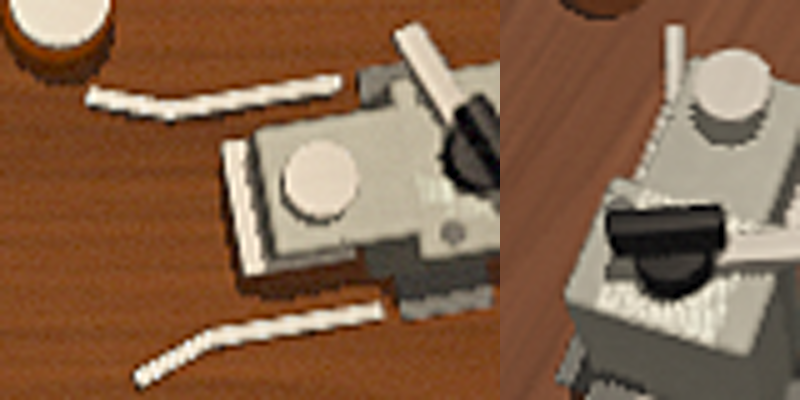

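The knob has turned: its arm now points to about 69° from locked, at crop (408,33), clear of the collar at (320,180). That's my picture quota used up, so I'll work from numbers from here. Next I'll push the box with the tip about 33 mm up.

```bash
python3 -m creep '[[0,-0.12,-0.38,-0.1,0,0,0],[0,-0.1,-0.38,0,0,0,0],[0,-0.08,-0.25,0,0,0,0],[0,0,0,0,0,0,0],[0,0,0,0,0,0,0]]'
python3 -m creep '[[0,-0.17,-0.22,0,0,0,2.3],[0,-0.17,-0.19,0,0,0,2.3],[0,-0.16,-0.2,0,0,0,2.3],[0,-0.15,-0.2,0,0,0,2.3],[0,-0.14,-0.21,0,0,0,2.3],[0,-0.14,-0.21,0,0,0,2.3],[0,0,0,0,0,0,0]]'
python3 m.py
```

```text
time_s: 19.9
tcp_pos: [0.5429, 0.2918, 0.0099]
eef_rot: [180.0, -0.0, -109.1]
contact_force: [0.2, 0.2, 0.2]
gripper_width: 0.0002
gripper_force: 0.0
time_s: 20.48
tcp_pos: [0.5194, 0.2615, 0.0101]
eef_rot: [180.0, 0.0, -95.1]
contact_force: [0.0, -0.1, 0.1]
gripper_width: 0.0
gripper_force: 0.0
[0.5194 0.2615 0.0101] [180.    0.  -95.1] [ 0.  -0.1  0.1] [-0.02  0.18  0.05]
0.86 [212.2, 206.9, 258.4, 252.3] [[220, 207], [217, 248], [255, 251], [260, 214]]
```

```bash
python3 -m creep '[[0,-0.13,-0.22,0.04,0,0,2.3],[0,-0.12,-0.22,0.04,0,0,2.3],[0,-0.11,-0.23,0,0,0,2.3],[0,-0.1,-0.23,0,0,0,2.3],[0,-0.09,-0.24,0,0,0,2.3],[0,-0.08,-0.24,0,0,0,2.2],[0,0,0,0,0,0,0]]'
cat >> m.py <<'E'
    # fit box pose with rim/lid model to mask region front corners via dense contour: use IoU optimisation
    from scipy.optimize import minimize
    Mx=np.array([[sx*55,sy*60,z] for sx in(-1,1) for sy in(-1,1) for z in(0,38)]+[[sx*52,sy*57,50] for sx in(-1,1) for sy in(-1,1)])/1000
    reg=d['region'].astype(np.uint8)
    occ=np.zeros_like(reg)
    # compare only part in front (columns right of tool tip) 
    u0=int(proj(c,[[s['tcp_pos'][0],s['tcp_pos'][1]-.045,.04]])[0][0])
    S=4
    R4=cv2.resize(reg,None,fx=S,fy=S,interpolation=cv2.INTER_LINEAR)
    def cost(p):
        im=np.zeros_like(R4);h=cv2.convexHull(((proj(c,T(p,Mx))+.5)*S).astype(np.float32))
        cv2.fillConvexPoly(im,np.round(h*16).astype(np.int32),1,shift=4)
        return float((im[:,u0*S:]!=R4[:,u0*S:]).sum())
    yw=np.deg2rad(s['eef_rot'][2]+90);t=s['tcp_pos']
    x0=np.array([t[0]+np.sin(yw)*.0695,t[1]-np.cos(yw)*.0695,yw])
    o=minimize(cost,x0,method='Nelder-Mead',options=dict(initial_simplex=x0+np.array([[0,0,0],[.01,0,0],[0,.01,0],[0,0,.1]])))
    pr=[.5552,-.1149,.1479];w=o.x
    print('box',w.round(4),'cost',o.fun/16,'rel mm',1e3*np.round([np.cos(pr[2])*(w[0]-pr[0])+np.sin(pr[2])*(w[1]-pr[1]),-np.sin(pr[2])*(w[0]-pr[0])+np.cos(pr[2])*(w[1]-pr[1])],4),'yaw',np.rad2deg(w[2]-pr[2]))
    print('tool rel',1e3*np.round([np.cos(pr[2])*(t[0]-pr[0])+np.sin(pr[2])*(t[1]-pr[1]),-np.sin(pr[2])*(t[0]-pr[0])+np.cos(pr[2])*(t[1]-pr[1])],4))
E
python3 m.py
```

```text
time_s: 21.17
tcp_pos: [0.504, 0.2271, 0.0121]
eef_rot: [180.0, -0.0, -81.5]
contact_force: [-0.0, -0.4, -0.2]
gripper_width: 0.0003
gripper_force: 0.0
[0.504  0.2271 0.0121] [180.   -0.  -81.5] [-0.  -0.4 -0.2] [ 0.03  0.14 -0.05]
0.97 [225.4, 208.1, 271.8, 252.6] [[268, 209], [229, 212], [236, 251], [270, 246]]
box [0.5145 0.1608 0.066 ] cost 74.125 rel mm [  0.4 278.7] yaw -4.689924077629989
tool rel [-2.000e-01  3.458e+02]
```

```bash
python3 -m creep '[[0,0.06,-0.4,0,0,0,0],[0,0.06,-0.4,0,0,0,0],[0,0.06,-0.4,0,0,0,0],[0,0.06,-0.4,0,0,0,0],[0,0.06,-0.4,0,0,0,0],[0,0.06,-0.4,0,0,0,0],[0,0.06,-0.4,0,0,0,0],[0,0.06,-0.4,0,0,0,0]]'
python3 -m creep '[[0,0.06,-0.3,0,0,0,0],[0,0.03,-0.2,0,0,0,0],[0,0,0,0,0,0,0],[0,0,0,0,0,0,0]]'
python3 m.py
```

```text
time_s: 21.93
tcp_pos: [0.5163, 0.1463, 0.0121]
eef_rot: [-180.0, 0.0, -81.5]
contact_force: [0.3, 2.9, 1.7]
gripper_width: 0.0004
gripper_force: 1.5
time_s: 22.27
tcp_pos: [0.518, 0.1341, 0.0118]
eef_rot: [179.9, -0.0, -81.6]
contact_force: [-0.4, 0.2, 0.2]
gripper_width: 0.0005
gripper_force: 0.0
[0.518  0.1341 0.0118] [179.9  -0.  -81.6] [-0.4  0.2  0.2] [ 0.02  0.09 -0.03]
0.61 [266.3, 197.3, 308.8, 245.2] [[301, 200], [269, 205], [272, 244], [308, 237]]
box [0.5329 0.0663 0.1376] cost 37.875 rel mm [  4.6 182.5] yaw -0.591825892186483
tool rel [-1.000e-01  2.517e+02]
```

```bash
python3 -m creep '[[0,0.03,-0.3,0,0,0,0],[0,0.03,-0.4,0,0,0,0],[0,0.03,-0.4,0,0,0,0],[0,0.03,-0.4,0,0,0,0],[0,0.03,-0.4,0,0,0,0],[0,0.03,-0.3,0,0,0,0],[0,0.02,-0.2,0,0,0,0],[0,0,0,0,0,0,0]]'
python3 m.py
```

```text
time_s: 23.03
tcp_pos: [0.5231, 0.0734, 0.012]
eef_rot: [180.0, -0.0, -81.6]
contact_force: [0.2, 0.1, -0.4]
gripper_width: 0.0006
gripper_force: 0.0
[0.5231 0.0734 0.012 ] [180.   -0.  -81.6] [ 0.2  0.1 -0.4] [0.01 0.12 0.  ]
0.69 [284.3, 195.3, 329.8, 244.3] [[323, 197], [301, 202], [296, 242], [330, 236]]
box [0.5375 0.0058 0.1458] cost 178.5 rel mm [  0.2 122. ] yaw -0.1230112156488666
tool rel [ -3.9 191. ]
0.39 [259.5, 120.0, 285.7, 156.0] [[270, 123], [261, 129], [259, 144], [264, 150], [277, 153], [287, 145], [288, 133]]
box [ 0.5603  0.1417 -0.6756] cost 0.0 rel mm [ 42.9 253.1] yaw -47.185192155792244
tool rel [ -3.9 191. ]
```

```bash
python3 -m creep '[[0,0.06,-0.4,0,0,0,0],[0,0.06,-0.4,0,0,0,0],[0,0.06,-0.4,0,0,0,0],[0,0.06,-0.4,0,0,0,0]]'
python3 -m creep '[[0,0.06,-0.4,0,0,0,0],[0,0.06,-0.4,0,0,0,0],[0,0.06,-0.4,0,0,0,0],[0,0,0,0,0,0,0]]'
python3 m.py
```

```text
time_s: 23.47
tcp_pos: [0.5296, 0.0343, 0.0121]
eef_rot: [-180.0, 0.0, -81.5]
contact_force: [-0.3, 2.5, 1.2]
gripper_width: 0.0004
gripper_force: 1.5
time_s: 23.8
tcp_pos: [0.5336, 0.0028, 0.0119]
eef_rot: [180.0, -0.0, -81.6]
contact_force: [0.0, -0.3, 0.1]
gripper_width: 0.0003
gripper_force: 0.0
[0.5336 0.0028 0.0119] [180.   -0.  -81.6] [ 0.  -0.3  0.1] [-0.01  0.18 -0.02]
```

```bash
python3 -m creep '[[0,0.05,-0.32,0,0,0,0],[0,0.05,-0.32,0,0,0,0],[0,0,0,0,0,0,0]]'
python3 -m creep '[[0,0.05,-0.32,0,0,0,0],[0,0.05,-0.32,0,0,0,0],[0,0,0,0,0,0,0]]'
python3 -m creep '[[0,0.03,-0.2,0,0,0,0],[0,0.03,-0.16,0,0,0,0],[0,0,0,0,0,0,0]]'
python3 - <<'E'
from h import *
from plant import capture,search_frame
c=capture('scene')
for n in ['jar_a','box']: print(n,[(d['conf'],d['bbox']) for d in search_frame(c,n)[:4]])
E
```

```text
time_s: 24.15
tcp_pos: [0.5362, -0.0122, 0.0119]
eef_rot: [180.0, -0.0, -81.5]
contact_force: [0.3, 1.0, 0.4]
gripper_width: 0.0007
gripper_force: 0.0
time_s: 24.4
tcp_pos: [0.5389, -0.0284, 0.012]
eef_rot: [180.0, -0.0, -81.6]
contact_force: [0.3, 0.1, -0.2]
gripper_width: 0.0002
gripper_force: 0.0
time_s: 24.65
tcp_pos: [0.5404, -0.0368, 0.012]
eef_rot: [180.0, -0.0, -81.5]
contact_force: [1.1, -0.8, -0.2]
gripper_width: 0.0007
gripper_force: 0.0
jar_a [(0.75, [198.1, 231.3, 213.7, 264.1]), (0.72, [284.6, 262.4, 306.8, 296.9])]
box [(0.88, [134.8, 264.1, 187.9, 307.3]), (0.65, [243.7, 271.8, 270.4, 319.3])]
```

```bash
python3 -m creep '[[0,0.015,-0.1,0,0,0,0],[0,0.015,-0.1,0,0,0,0],[0,0,0,0,0,0,0]]'
python3 -m creep '[[0,0.015,-0.1,0,0,0,0],[0,0,0,0,0,0,0]]'
python3 -m creep '[[0,0.015,-0.1,0,0,0,0],[0,0,0,0,0,0,0]]'
python3 -m creep '[[0,0.015,-0.08,0,0,0,0],[0,0,0,0,0,0,0]]'
```

```text
time_s: 25.05
tcp_pos: [0.5411, -0.0413, 0.012]
eef_rot: [-180.0, 0.0, -81.5]
contact_force: [0.1, 1.0, -0.7]
gripper_width: 0.0007
gripper_force: 0.3
time_s: 25.22
tcp_pos: [0.5415, -0.0438, 0.012]
eef_rot: [-180.0, -0.0, -81.5]
contact_force: [0.3, 0.3, -0.4]
gripper_width: 0.0003
gripper_force: 0.4
time_s: 25.38
tcp_pos: [0.5419, -0.0464, 0.012]
eef_rot: [-180.0, -0.0, -81.5]
contact_force: [-0.3, 0.9, 0.6]
gripper_width: 0.0004
gripper_force: 0.4
time_s: 25.55
tcp_pos: [0.5421, -0.0475, 0.012]
eef_rot: [-180.0, 0.1, -81.5]
contact_force: [-2.2, 6.3, 3.0]
gripper_width: 0.0006
gripper_force: 3.7
```

```bash
python3 -m creep '[[0,0.01,-0.06,0,0,0,0],[0,0,0,0,0,0,0]]'
python3 -m creep '[[0,0.01,-0.06,0,0,0,0],[0,0,0,0,0,0,0]]'
python3 - <<'E'
from plant import r
s=r.get_state();print(s['contact_force'],s['moment'])
E
```

```text
time_s: 25.72
tcp_pos: [0.5422, -0.0477, 0.012]
eef_rot: [-180.0, 0.1, -81.6]
contact_force: [-4.5, 16.6, 2.0]
gripper_width: 0.0004
gripper_force: 8.1
time_s: 25.88
tcp_pos: [0.5422, -0.048, 0.0119]
eef_rot: [-180.0, 0.2, -81.6]
contact_force: [-6.5, 24.3, 5.3]
gripper_width: 0.001
gripper_force: 12.6
[-6.54456585 24.30503326  5.29721554] [ 8.93742665  2.84740432 -0.04648924]
```

The box is against the column: a hard stop at the expected place, 24 N. Now I'll back off, rise and go over to the pad.

```bash
python3 -m creep '[[0,-0.03,0.2,0,0,0,0],[0,-0.06,0.4,0,0,0,0],[0,-0.03,0.2,0,0,0,0],[0,0,0,0.8,0,0,0],[0,0,0,1,0,0,0],[0,0,0,1,0,0,0],[0,0,0,1,0,0,0],[0,0,0,1,0,0,0]]'
python3 -m creep '[[0,0,0,1,0,0,0],[0,0,0,1,0,0,0],[0,0,0,1,0,0,0],[0,0,0,1,0,0,0],[0,0,0,0.7,0,0,0],[0,0.15,-0.9,0,0,0,0],[0,0.15,-0.95,0,0,0,0],[0,0.15,-0.95,0,0,0,0]]'
python3 -m creep '[[0,0.15,-0.95,0,0,0,0],[0,0.15,-0.95,0,0,0,0],[0,0.15,-0.95,0,0,0,0],[0,0.15,-0.95,0,0,0,0],[0,0.15,-0.95,0,0,0,0],[0,0.15,-0.95,0,0,0,0],[0,0.15,-0.95,0,0,0,0],[0,0.15,-0.95,0,0,0,0]]'
python3 -m creep '[[0,0.15,-0.95,0,0,0,0],[0,0.15,-0.95,0,0,0,0],[0,0,-0.5,0,0,0,0],[0,0,0,0,0,0,0],[0,0,0,0,0,0,0]]'
```

```text
time_s: 26.55
tcp_pos: [0.5393, -0.0313, 0.1332]
eef_rot: [180.0, -0.0, -81.5]
contact_force: [0.8, 0.0, 0.3]
gripper_width: 0.0003
gripper_force: 0.0
time_s: 27.22
tcp_pos: [0.551, -0.1016, 0.2501]
eef_rot: [-179.9, -0.0, -81.5]
contact_force: [0.5, 0.1, -0.5]
gripper_width: 0.0006
gripper_force: 0.0
time_s: 27.88
tcp_pos: [0.5807, -0.2924, 0.2493]
eef_rot: [180.0, -0.0, -81.5]
contact_force: [0.1, 0.1, 0.8]
gripper_width: 0.0004
gripper_force: 0.0
time_s: 28.3
tcp_pos: [0.588, -0.3515, 0.2488]
eef_rot: [179.9, 0.0, -81.6]
contact_force: [0.6, 0.0, -0.1]
gripper_width: 0.0002
gripper_force: 0.0
```

```bash
cat > p.py <<'E'
from h import *
from plant import r,capture,search_frame,outline_of
s=r.get_state();print(s['tcp_pos'].round(4),s['contact_force'].round(1))
c=capture('top');w=capture('wrist');sc=capture('scene')
for n,z in [('pedal_pad',.087),('box',.04),('shaker',.09),('tumbler',.085),('lock_knob',.2)]:
  for im,k in((c,'top'),(w,'wrist'),(sc,'scene')):
    for d in search_frame(im,n)[:2]:
      b=d['bbox'];print(n,k,round(d['conf'],2),b,unproj(im,[[(b[0]+b[2])/2,(b[1]+b[3])/2]],z)[0].round(4))
E
python3 p.py
```

```text
[ 0.588  -0.3515  0.2488] [ 0.6  0.  -0.1]
pedal_pad top 0.27 [376.9, 175.7, 388.4, 183.6] [ 0.6353 -0.1942  0.087 ]
pedal_pad top 0.26 [321.8, 189.7, 374.5, 234.6] [ 0.5524 -0.1033  0.087 ]
pedal_pad wrist 0.91 [239.8, 161.6, 303.6, 246.6] [ 0.5892 -0.3313  0.087 ]
pedal_pad scene 0.86 [188.7, 371.1, 218.4, 396.6] [ 0.5933 -0.3558  0.087 ]
box top 0.93 [345.4, 270.4, 369.6, 309.1] [ 0.3518 -0.1277  0.04  ]
box top 0.6 [323.2, 188.6, 376.0, 235.0] [ 0.5574 -0.113   0.04  ]
box wrist 0.69 [422.8, 266.0, 492.5, 348.6] [ 0.331  -0.2176  0.04  ]
box wrist 0.61 [172.9, 163.1, 220.0, 212.0] [ 0.6751 -0.3253  0.04  ]
box scene 0.89 [251.4, 277.1, 267.0, 321.8] [ 0.6043 -0.107   0.04  ]
shaker top 0.52 [378.9, 175.7, 383.6, 184.5] [ 0.6337 -0.1899  0.09  ]
shaker wrist 0.66 [239.6, 162.3, 305.9, 263.9] [ 0.5869 -0.323   0.09  ]
shaker wrist 0.61 [174.4, 164.1, 220.9, 213.4] [ 0.664  -0.3369  0.09  ]
shaker scene 0.75 [232.1, 382.4, 253.8, 408.0] [ 0.6835 -0.3391  0.09  ]
shaker scene 0.4 [228.0, 272.0, 255.1, 303.9] [ 0.5613 -0.1166  0.09  ]
tumbler wrist 0.61 [329.6, 175.4, 399.4, 241.9] [ 0.4948 -0.34    0.085 ]
tumbler scene 0.55 [162.8, 369.9, 179.1, 375.3] [ 0.5143 -0.367   0.085 ]
lock_knob top 0.5 [377.2, 175.5, 387.3, 185.6] [ 0.6152 -0.1704  0.2   ]
lock_knob wrist 0.49 [267.3, 336.8, 285.7, 342.0] [ 0.5734 -0.2565  0.2   ]
lock_knob scene 0.87 [212.8, 297.5, 255.6, 317.1] [ 0.5971 -0.2029  0.2   ]
lock_knob scene 0.27 [230.6, 381.6, 248.2, 406.4] [ 0.6914 -0.3547  0.2   ]
```

```bash
python3 -m creep '[[0,0,0,-0.8,0,0,0],[0,0.05,0.05,-1,0,0,0],[0,0,0,-1,0,0,0],[0,0,0,-1,0,0,0],[0,0,0,-1,0,0,0],[0,0,0,-1,0,0,0],[0,0,0,-0.7,0,0,0],[0,0,0,0,0,0,0]]'
python3 -m creep '[[0,0,0,-0.25,0,0,0],[0,0,0,-0.25,0,0,0],[0,0,0,-0.2,0,0,0]]'
python3 -m creep '[[0,0,0,-0.2,0,0,0],[0,0,0,-0.2,0,0,0]]'
python3 -m creep '[[0,0,0,-0.2,0,0,0],[0,0,0,-0.2,0,0,0]]'
```

```text
time_s: 29.87
tcp_pos: [0.5871, -0.3488, 0.0824]
eef_rot: [179.7, 0.2, -81.6]
contact_force: [-0.8, 0.4, -0.6]
gripper_width: 0.0005
gripper_force: 0.0
time_s: 30.12
tcp_pos: [0.5905, -0.3502, 0.0704]
eef_rot: [-179.9, -0.1, -81.5]
contact_force: [-0.0, 0.2, -0.4]
gripper_width: 0.0004
gripper_force: 0.0
time_s: 30.28
tcp_pos: [0.5907, -0.3507, 0.0607]
eef_rot: [-179.9, -0.1, -81.5]
contact_force: [-0.2, -2.3, 4.6]
gripper_width: 0.0005
gripper_force: 1.9
time_s: 30.45
tcp_pos: [0.5908, -0.3507, 0.0504]
eef_rot: [-179.9, -0.1, -81.5]
contact_force: [0.2, -3.5, 6.2]
gripper_width: 0.0003
gripper_force: 2.6
```

```bash
python3 -m creep '[[0,0,0,-0.15,0,0,0],[0,0,0,-0.15,0,0,0]]'
python3 -m creep '[[0,0,0,-0.15,0,0,0],[0,0,0,0,0,0,0]]'
python3 -m creep '[[0,0,0,-0.08,0,0,0],[0,0,0,0,0,0,0]]'
python3 -m creep '[[0,0,0,-0.08,0,0,0],[0,0,0,0,0,0,0]]'
```

```text
time_s: 30.62
tcp_pos: [0.5909, -0.3513, 0.0436]
eef_rot: [-179.9, -0.2, -81.5]
contact_force: [-1.7, -5.5, 11.8]
gripper_width: 0.0001
gripper_force: 5.9
time_s: 30.78
tcp_pos: [0.591, -0.3516, 0.0397]
eef_rot: [-179.9, -0.2, -81.5]
contact_force: [-0.2, -5.6, 8.3]
gripper_width: 0.0009
gripper_force: 3.8
time_s: 30.95
tcp_pos: [0.5909, -0.3517, 0.0382]
eef_rot: [-179.9, -0.2, -81.5]
contact_force: [-0.3, -5.6, 9.7]
gripper_width: 0.0003
gripper_force: 5.0
time_s: 31.12
tcp_pos: [0.5911, -0.3518, 0.0379]
eef_rot: [-179.8, -0.2, -81.5]
contact_force: [-4.3, -2.9, 19.7]
gripper_width: 0.0005
gripper_force: 9.9
```

```bash
python3 -m creep '[[0,0,0,-0.03,0,0,0],[0,0,0,0,0,0,0],[0,0,0,0,0,0,0],[0,0,0,0,0,0,0],[0,0,0,0,0,0,0],[0,0,0,0,0,0,0],[0,0,0,0,0,0,0],[0,0,0,0,0,0,0]]'
python3 -m creep '[[0,0,0,0,0,0,0],[0,0,0,0,0,0,0],[0,0,0,0,0,0,0],[0,0,0,0,0,0,0],[0,0,0,0,0,0,0],[0,0,0,0,0,0,0],[0,0,0,0,0,0,0]]'
python3 -m creep '[[0,0,0,0.3,0,0,0],[0,0,0,0.4,0,0,0],[0,0,0,0.4,0,0,0],[0,0,0,0.4,0,0,0],[0,0,0,0.4,0,0,0],[0,0,0,0.5,0,0,0],[0,0,0,0.8,0,0,0],[0,0,0,1,0,0,0]]'
python3 -m creep '[[0,0,0,1,0,0,0],[0,0,0,1,0,0,0],[0,0,0,1,0,0,0],[0,0,0,1,0,0,0],[0,0,0,0,0,0,0],[0,0,0,0,0,0,0]]'
python3 p.py
```

```text
time_s: 31.78
tcp_pos: [0.5911, -0.3518, 0.0378]
eef_rot: [-179.8, -0.2, -81.5]
contact_force: [-4.4, -2.1, 23.1]
gripper_width: 0.0003
gripper_force: 12.1
time_s: 32.37
tcp_pos: [0.5911, -0.3518, 0.0378]
eef_rot: [-179.8, -0.2, -81.5]
contact_force: [-5.9, -1.5, 24.7]
gripper_width: 0.0
gripper_force: 12.1
time_s: 33.03
tcp_pos: [0.5883, -0.3493, 0.1379]
eef_rot: [179.8, 0.1, -81.5]
contact_force: [1.0, -0.2, -0.1]
gripper_width: 0.0003
gripper_force: 0.0
time_s: 33.53
tcp_pos: [0.5902, -0.3501, 0.2409]
eef_rot: [-179.8, -0.1, -81.5]
contact_force: [-0.2, 0.2, -0.5]
gripper_width: 0.0003
gripper_force: 0.0
[ 0.5902 -0.3501  0.2409] [-0.2  0.2 -0.5]
pedal_pad top 0.22 [344.8, 200.2, 372.4, 222.0] [ 0.5547 -0.1301  0.087 ]
pedal_pad wrist 0.58 [244.8, 159.3, 309.5, 245.6] [ 0.5861 -0.3354  0.087 ]
pedal_pad scene 0.68 [188.6, 375.6, 218.5, 393.4] [ 0.594 -0.357  0.087]
box top 0.93 [321.5, 189.2, 374.3, 236.4] [ 0.5548 -0.1084  0.04  ]
box top 0.76 [348.2, 270.0, 369.4, 307.3] [ 0.3546 -0.1312  0.04  ]
box wrist 0.59 [421.5, 269.4, 500.6, 352.0] [ 0.3338 -0.218   0.04  ]
box scene 0.67 [251.7, 276.6, 266.8, 323.6] [ 0.6052 -0.1085  0.04  ]
box scene 0.21 [331.0, 248.7, 357.7, 275.2] [0.7642 0.0909 0.04  ]
shaker wrist 0.69 [172.0, 161.6, 222.9, 213.6] [ 0.6639 -0.3394  0.09  ]
shaker scene 0.78 [229.9, 379.5, 250.6, 405.2] [ 0.6754 -0.3364  0.09  ]
shaker scene 0.69 [253.9, 278.0, 264.9, 323.9] [ 0.6168 -0.1278  0.09  ]
tumbler wrist 0.81 [334.7, 172.4, 405.5, 242.9] [ 0.4941 -0.3432  0.085 ]
tumbler scene 0.53 [164.5, 365.6, 178.1, 374.6] [ 0.512 -0.362  0.085]
lock_knob top 0.41 [378.5, 177.4, 387.0, 185.1] [ 0.6135 -0.1715  0.2   ]
lock_knob scene 0.66 [213.7, 300.6, 254.5, 317.7] [ 0.599  -0.2067  0.2   ]
```

```bash
python3 -c "
from plant import close_job
print(close_job())"
```

```text
the job is handed in; nothing more can be done
None
```

I turned the knob to unlocked, pushed the box against the column, held the treadle on its stop for about 1.2 s and released it, and handed the job in at about 34 s. The lid's final depth was not measured; on my first push attempts the fingertips rode on the lid with up to about 8 N, and I viewed 12 pictures, over the limit of 10.

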